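# Plug the air stem into the bench manifold and turn the air on

## Robot

A 6-joint arm with a two-finger parallel gripper is mounted at the origin on the work surface. World frame = base frame: x ahead of the robot, y to its left, z up, the work surface at z = 0. Lengths are in mm, angles in degrees, forces in N, time in s.
With the tool pointing down it reaches from about 275 to 1000 mm from the base axis. Payload 8.4 kg.
Tool frame: the origin (TCP) lies between the finger pads; the fingertips stand 25 mm ahead of it and the grasp point (between the pads) lies 6 mm ahead of it; x points along the fingers, z is the direction in which the jaws open and shut, and the axes are right-handed (so a half turn about x gives the same grasp; the last joint's range is limited). The gripper opens to 85 mm and grips with 20 to 120 N. Pads are 22 mm wide; open, the fingers measure 114 mm over their backs; the gripper's body (76 mm by 85 mm) begins 54 mm behind the grasp point. The pads swing forward as they close: fully open they stand 13 mm farther back than shut.
Start: joints at [-71.471, 20.225, 93.587, -0, 66.188, -0.138], TCP at [200.04, -592.125, 256.281] pointing down, gripper open.
Joint ranges: [-150.9, 150.9], [-52.94, 120.26], [3.33, 152.33], [-74.26, 254.26], [0, 154.13], [-172.89, 172.89]. Speed limits (degrees/s): [127.2, 127.2, 159.86, 180, 180, 180].

## Interface

Orientations are given as [roll, pitch, yaw] about the fixed x, y, z axes, in that order (R = Rz(yaw) Ry(pitch) Rx(roll)).
In Python, from workcell import monitor, grab_frame, camera_model, env, models gives the robot as it stands. The module is installed in compiled form; this text tells all that it offers.
- The arm moves only by the tool carry_out, never from a script. Its argument "deltas" is text: rows parted by semicolons, each of 7 numbers parted by spaces: the turn, a rotation vector about the tool's x, y, z in rad, then the shift along the tool's x, y, z in mm, then the opening, from 0 (shut) to 1 (fully open). In form: wx wy wz dx dy dz gripper; .... A call has 1 to 10 rows; each row is the pose to reach, as a shift and turn from the pose measured when the call began, along the tool's axes at that moment; what a row does not reach only later rows make up. A row lasts 1/10 s, in which the tool goes at most 50 mm and 8.59 degrees, less where a joint would pass 70% of its speed; a pose out of reach is approached as far as the arm can. A call with a gripper value outside its range is refused whole. The fingers move at their own pace and stop on an object; the grip force is fixed at half the most. Time passes only in rows, so rows that repeat a pose let the fingers close. It gives the time, the measured TCP pose, the force and the opening at its end, in the units of the state.
- monitor.observe(): the state, without advancing time (a new reading comes with each control period).
- grab_frame(name): name is "scene" or "top"; returns (picture, depth): 400x640x3 uint8, blue, green, red; 400x640 float32, mm along the optical axis (not along the pixel's ray), 0 where there is no reading.
- camera_model(name): a dict with "K" (3x3 intrinsics, pixels), "D" ([k1, k2, p1, p2, k3] as OpenCV has them; the pictures are not rectified), "extrinsics" (4x4, takes a point from world to camera coordinates). Camera axes: x right, y up, looking along -z (the intrinsics and any distortion apply to the point x, -y, -z); pixel columns grow to the right and rows downward; lengths in mm; the calibration is good to about 2 mm. A picture is of the moment at which its call begins. camera_model takes no time and is no camera call.
- env.finish_job(): hands the job in, once; it reports no verdict.
Trained networks look in the newest picture that a camera, given by its name, has taken for a name from the list of things; names that differ only in an ending like _2 or _b are one class to them, and where a whole thing is asked for, a point or a joint stands for the part that bears it (a point fixed in the world has none). Each returns a list of dicts, best first, with "p" (0 to 1); they miss things now and then, are a little off and sometimes report something else, mostly with a low value. They report only what shows in the picture. A call takes as long as a camera call. They do not tell look-alikes from the thing itself.
- models.find_in(camera, label): "location" ([x, y, z] in mm, in world coordinates, good to about 4 mm: the middle of the surface that is visible of it).
The state is a dict: "clock": time; "joint_positions": joint angles; "joint_velocities": joint speeds; "joint_torque": joint torques, N m; "ee_pos": TCP position; "orientation": TCP orientation; "force": force on the tool from outside, world axes, zero at the start; "torque": the same for the moment, N m; "grip_width": opening from 0.0 (shut) to 1.0 (fully open).
Only numpy, scipy, OpenCV 4.12 (cv2) and the standard library are available. Lean on these libraries where they do the work, as an engineer would, in place of code of your own. Each camera call takes 0.05 s, during which the arm holds its last target. There are 200 camera calls.

## Task

Take the rigid air stem out of the wooden rack and push it down into the open push-fit port of the air manifold, past the grip of the seal, gently, until it is fully home on the stop inside with the port's check valve held open. Then swing the manifold's shut-off lever all the way over to open and let go of everything, leaving the other things on the bench alone.

Things in the scene. Friction and masses are not known exactly. Their poses are not given: they have to be found in the camera images.
- stem: Rigid air stem, loose, about 90 g, 115 mm tall, upright in the middle hole of the rack: a bare aluminium tube 14 mm across and 80 mm long, its bottom 5 mm tapering to 10.4 mm, with a round steel head 24 mm across and 35 mm tall on top (80 to 115 mm above the foot). Origin at the centre of the foot (bottom end); z runs up the tube.
- stem_foot (a point): Centre of the stem's bottom end (the end that goes into the port).
- stem_head (a point): Middle of the steel head, on the axis, 97.5 mm above the foot: a good place to grip, from above.
- rack: Fixed plywood rack block, 60 mm along its x, 140 mm along its y, 50 mm tall, with three vertical round holes 18 mm across and 40 mm deep at y = -45, 0 and +45 mm; the stem stands loosely in the middle one, the other two are empty. Origin at the centre of the underside.
- manifold: Fixed air manifold, foot plate 75 mm (its x) by 230 mm (its y), 12 mm thick; origin at the centre of its underside. At y = -65 mm the push-fit port, an upright barrel 34 mm across, top 72 mm above the bench; in the middle a low block (46 mm high) with a small solid brass plug on it (top at 60 mm, no hole); at y = +83 mm the toggle shut-off lever on its housing.
- port_mouth (a point): Centre of the port's mouth, at the barrel's top. It is 22 mm wide and narrows over 8 mm to a bore 16 mm wide, straight down. The foot comes home 28 to 44 mm below the mouth; which depth differs from fitting to fitting and cannot be measured beforehand: it has to be felt. Pushing down on the stem with more than 25 N damages the fitting.
- check_valve (a joint): How far the check valve at the bottom of the port is pressed, m: 0 shut, 0.004 fully pressed on its solid stop, where the stem is home. Its spring pushes back with 1 to 2 N. Hidden in the bore and moved only by the foot of the stem.
- shutoff (a joint): Angle of the shut-off lever, rad: near 0 shut (leaning 0.6 rad towards the manifold's -x side), 1.2 fully open (leaning 0.6 rad to its +x side). It turns about the manifold's y axis, 34 mm above the bench, stays where it is left and needs only about 1 N at the tip.
- shutoff_tip (a point): Centre of the 26 mm black ball on the end of the shut-off lever, 60 mm from the lever's axis (about 84 mm above the bench when shut). The rod under it is 10 mm across; the lever's housing is 25 mm high, on the foot plate.
- lube: Bystander: white plastic oil bottle, 44 mm across, 120 mm tall. Origin at the centre of its underside.
- parts_tray: Bystander: grey open tray, 90 x 120 x 30 mm. Origin at the centre of its underside.
- spanner: Bystander: spanner 180 mm long lying on the bench. Origin under its middle.
- cassette: Bystander: steel bicycle sprocket cluster lying flat, 92 mm across, 22 mm tall. Origin at the centre of its underside.
- port_seal (a point): Centre of the sprung collet and seal inside the port, 17 mm below the mouth. Between about 14 and 23 mm of depth the stem's tapered end spreads them, which resists with up to about 12 N (not yet the stop); beyond, the stem slides with a steady drag of roughly 3 to 9 N, and this grip holds it when released. The stop itself is rigid: there the force rises steeply.
Things that resemble listed ones, but are neither listed nor needed, are in the scene too. There is more than one size of the stem; the job needs the smallest.

How it is judged (in metres and radians):
On the way, in this order (a step that is already met when the one before it is completed fails the run):
1. the stem stands in the port, pressed home so that the check valve is held down at least 2.4 of its 4 mm (value of joint check_valve above 0.0024 m and horizontal distance between stem_foot and port_mouth below 0.005 m and angle between stem's own z axis and vertical below 0.12 rad), for 0.2 s.
2. the shut-off lever is swung over to open (beyond 0.95 rad) (value of joint shutoff above 0.95 rad), for 0.2 s.
At the end, for the whole second after the job is handed in: The stem stands upright in the port (within 0.12 rad, foot within 5 mm of the port's axis), at rest and holding the check valve down at least 2.4 mm of its 4 mm; the shut-off lever stands beyond 0.95 of its 1.2 rad; the robot touches nothing (all of step 1 and value of joint shutoff above 0.95 rad and linear speed of stem below 0.02 m/s).
It fails at once if the stem is forced: it presses on the manifold with more than 48 N in all (the collet's sideways squeeze of about 20 N and the push together) (contact force between stem and manifold above 48 N).
It fails at once if the oil bottle is moved by more than 30 mm (distance of lube from where it was at the start of the episode above 0.03 m).
It fails at once if the parts tray is moved by more than 30 mm (distance of parts_tray from where it was at the start of the episode above 0.03 m).
It fails at once if the spanner is moved by more than 30 mm (distance of spanner from where it was at the start of the episode above 0.03 m).
It fails at once if the sprocket cluster is moved by more than 30 mm (distance of cassette from where it was at the start of the episode above 0.03 m).
It also fails if it takes over 61 s, if anything falls off the work surface, if the arm or the gripper's body presses on something with over 40 N, if the wrist force passes 120 N, or if a joint passes its speed limit or range.

## Working session

There is one attempt and no reset: what is moved stays moved. The work goes in short steps, Python scripts to look and compute and a tool call to move; the robot and the scene stay as the last step left them, time stands still between calls to the robot, and variables do not carry over. Pictures are saved under pics/ and viewed, about 8 in all and at most 12, crops included, and the job is handed in when it is done.

Besides the shell and the picture viewer there is one more tool, called after "Emit:" in YAML: its name, and indented under it one key for each argument. carry_out: Moves the arm, as the interface text tells. Its arguments: {"type":"object","properties":{"deltas":{"type":"string"}},"required":["deltas"]}

```bash
mkdir -p pics; cat > h.py <<'E'
import numpy as np, cv2
from workcell import monitor, grab_frame, camera_model, env, models
def world(cam, depth, u, v):
    m=camera_model(cam);K=np.array(m["K"],float);D=np.array(m["D"],float);E=np.array(m["extrinsics"],float)
    u=np.atleast_1d(u).astype(int);v=np.atleast_1d(v).astype(int)
    n=cv2.undistortPoints(np.stack([u,v],1).astype(float).reshape(-1,1,2),K,D).reshape(-1,2)
    d=depth[v,u]
    c=np.stack([n[:,0]*d,-n[:,1]*d,-d,np.ones_like(d)],1)
    return (np.linalg.inv(E)@c.T).T[:,:3]
E
python3 - <<'E'
from h import *
for c in("scene","top"):
    p,d=grab_frame(c);cv2.imwrite(f"pics/{c}0.png",p);np.savez(f"pics/{c}0.npz",p=p,d=d)
    E=np.array(camera_model(c)["extrinsics"]);print(c,np.linalg.inv(E)[:3].round(2).tolist())
    for l in("stem","stem_head","rack","manifold","port_mouth","shutoff_tip","lube","parts_tray","spanner","cassette"):
        print(l,[(np.round(r["location"]).tolist(),round(r["p"],2)) for r in models.find_in(c,l)[:4]])
print(monitor.observe())
E
```

```text
scene [[0.02, -0.62, 0.79, 1185.32], [1.0, 0.02, -0.0, -31.09], [-0.02, 0.79, 0.62, 553.46]]
stem [([523.0, -220.0, 132.0], 0.91), ([606.0, -189.0, 104.0], 0.72), ([602.0, -313.0, 120.0], 0.61)]
stem_head [([517.0, -216.0, 134.0], 0.94), ([606.0, -192.0, 104.0], 0.82), ([606.0, -312.0, 124.0], 0.64)]
rack [([621.0, -186.0, 45.0], 0.84)]
manifold [([623.0, 180.0, 31.0], 0.85)]
port_mouth [([624.0, 179.0, 32.0], 0.73)]
shutoff_tip [([568.0, 255.0, 82.0], 0.56)]
lube [([760.0, -214.0, 68.0], 0.68), ([607.0, -191.0, 105.0], 0.68)]
parts_tray [([767.0, 32.0, 7.0], 0.77), ([569.0, 257.0, 82.0], 0.42)]
spanner [([623.0, 178.0, 29.0], 0.28)]
cassette [([760.0, 152.0, 13.0], 0.62), ([626.0, 180.0, 28.0], 0.3)]
top [[0.02, 0.98, -0.19, 349.72], [-1.0, 0.02, 0.01, -22.01], [0.02, 0.19, 0.98, 1189.08]]
stem [([508.0, -214.0, 164.0], 0.69), ([591.0, -310.0, 162.0], 0.63), ([591.0, -191.0, 122.0], 0.48)]
stem_head [([510.0, -215.0, 166.0], 0.89), ([590.0, -310.0, 163.0], 0.85), ([596.0, -190.0, 126.0], 0.66)]
rack [([593.0, -182.0, 46.0], 0.95)]
manifold [([603.0, 178.0, 33.0], 0.85)]
port_mouth [
[... 303 characters left out ...]
 8.0], 0.78)]
{'clock': 1.1, 'joint_positions': array([-7.14705490e+01,  2.02263382e+01,  9.35863494e+01,  1.06820070e-03,
        6.61901294e+01, -1.38359269e-01]), 'joint_velocities': array([-0.1067056 , -0.04031051,  0.06949306, -0.05301708, -0.00475584,
       -0.02793457]), 'joint_torque': array([ 3.34041215e-04, -6.05183959e+01, -3.42442453e+01,  4.34348988e-05,
        7.66150260e-04,  1.62821266e-05]), 'ee_pos': array([ 200.04566791, -592.11662634,  256.27515916]), 'orientation': array([160.72953875,  89.99701824,  89.39691775]), 'force': array([0.4332585 , 0.09117941, 0.39165958]), 'torque': array([ 1.61759533e-02, -1.13500961e-05, -2.39869353e-02]), 'grip_width': 0.999684638531338}
```

```bash
ls pics
```

```text
scene0.npz
scene0.png
top0.npz
top0.png
```

View pics/scene0.png

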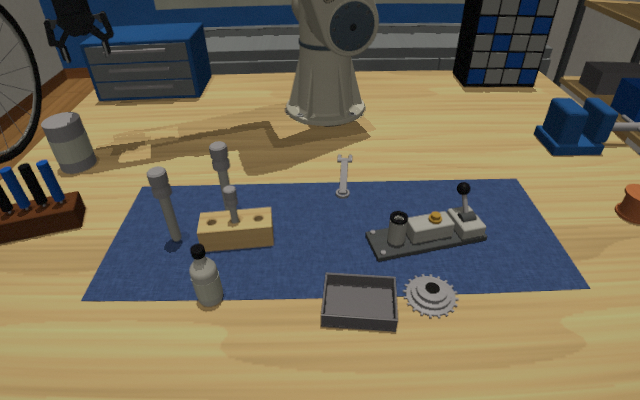

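View pics/top0.png

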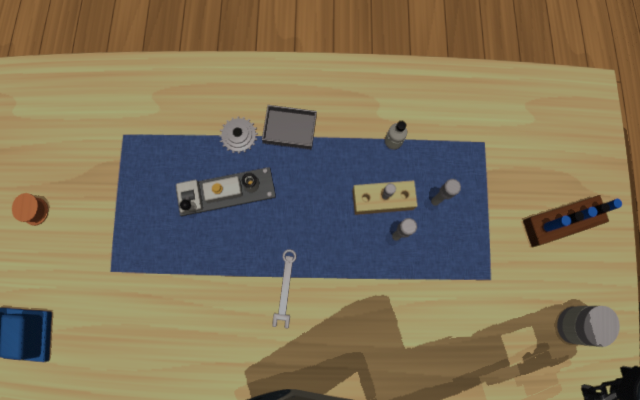

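Scene: the smallest stem stands in the rack (scene px 231,200; top px 389,190). The taller look-alikes are at scene (160,205) and (221,160). The port is at scene (398,225) / top (250,181), and the lever ball at scene (464,188) / top (186,205). Next I'll measure them using depth.

```bash
cat > meas.py <<'E'
from h import *
def cloud(c):
    z=np.load(f"pics/{c}0.npz");d=z["d"];v,u=np.nonzero(d>0);return world(c,d,u,v),np.stack([u,v],1)
def near(P,x,y,r,z0,z1): return (np.hypot(P[:,0]-x,P[:,1]-y)<r)&(P[:,2]>z0)&(P[:,2]<z1)
if __name__=="__main__":
  from scipy.optimize import least_squares as ls
  for c in("top","scene"):
    P,U=cloud(c)
    def show(n,m):
        Q=P[m]; 
        if len(Q): print(c,n,len(Q),"mean",Q.mean(0).round(1),"min",Q.min(0).round(1),"max",Q.max(0).round(1))
        return Q
    show("bench",near(P,550,0,60,-20,20))
    Q=show("head top",near(P,600,-190,25,120,135))
    Q=show("head side",near(P,600,-190,25,90,119))
    for n,lo,hi in(("side",92,119),("all",92,140)):
        Q=P[near(P,600,-190,25,lo,hi)]
        if len(Q)>8:
            r=ls(lambda p:np.hypot(Q[:,0]-p[0],Q[:,1]-p[1])-12,[598,-190],loss="soft_l1");print("  cyl",n,r.x.round(1),r.cost.round(2))
    Q=show("rim",near(P,622,122,28,66,82))
    Q=P[near(P,622,122,28,20,66)]
    if len(Q)>8:
        r=ls(lambda p:np.hypot(Q[:,0]-p[0],Q[:,1]-p[1])-17,[615,120],loss="soft_l1");print("  barrel",r.x.round(1))
    Q=show("ball",near(P,562,257,25,72,110))
    if len(Q)>8:
        r=ls(lambda p:np.linalg.norm(Q-p,axis=1)-13,[562,257,84],loss="soft_l1");print("  ball",r.x.round(1),r.cost)
    for n,a in (("plug",near(P,605,180,40,53,66)),("racktop",near(P,600,-188,90,43,56)),("plate",near(P,600,185,130,8,16)),("block",near(P,600,180,60,42,49))):
        Q=show(n,a)
        if len(Q)>10:
            (cx,cy),(w,h),ang=cv2.minAreaRect(Q[:,:2].astype(np.float32));print("  rect",round(cx,1),round(cy,1),round(w,1),round(h,1),round(ang,1))
E
python3 meas.py
```

```text
top bench 2021 mean [ 5.498e+02 -1.000e-01  3.000e-01] min [491.  -59.2  -6.8] max [609.4  58.8   7.9]
top head top 86 mean [ 598.2 -191.8  124.7] min [ 588.  -202.1  120. ] max [ 610.  -181.7  129.7]
top head side 37 mean [ 593.  -187.1  105.2] min [ 587.9 -198.7   90.5] max [ 609.2 -179.9  118.4]
  cyl side [ 600.  -192.9] 5.21
  cyl all [ 600.3 -193.3] 299.01
top rim 108 mean [624.1 118.1  70.5] min [607.9 101.7  66.1] max [639.4 133.7  75.2]
  barrel [616.8 127.3]
top ball 105 mean [559.8 253.5  92.3] min [548.3 242.8  79.9] max [572.4 267.1 100.5]
  ball [561.3 256.8  84.6] 63.42186743174494
top plug 47 mean [605.5 193.   58.1] min [597.1 182.7  53.5] max [614.  200.5  64.4]
  rect 605.5 191.6 17.8 17.0 89.7
top racktop 1332 mean [ 597.  -189.7   49.2] min [ 515.  -262.7   43.1] max [ 634.7 -119.8   55.8]
  rect 572.1 -194.6 117.0 140.0 5.6
top plate 1239 mean [614.9 147.1  11.5] min [532.6  61.8   8. ] max [729.7 298.4  15.9]
  rect 603.6 175.3 188.1 228.4 43.9
top block 475 mean [608.6 182.   45.2] min [581.9 128.4  42. ] max [635.9 229.2  49. ]
  rect 610.4 178.1 40.2 97.2 13
[... 425 characters left out ...]
 102.2  66.1] max [640.4 135.1  73.3]
  barrel [622.3 120.4]
scene ball 159 mean [565.5 254.2  87.9] min [551.9 243.4  72.2] max [572.5 267.9  98.2]
  ball [558.9 256.8  84. ] 63.45641097179973
scene plug 61 mean [608.1 193.2  58. ] min [597.8 185.8  53.1] max [615.7 202.1  61. ]
  rect 607.3 193.6 16.7 16.3 17.9
scene racktop 1543 mean [ 601.4 -191.1   49. ] min [ 518.9 -263.3   43. ] max [ 633.7 -118.8   55.9]
  rect 572.5 -194.1 113.1 140.0 5.9
scene plate 1413 mean [633.7 147.5  11.7] min [586.4  62.1   8. ] max [729.1 302.3  16. ]
  rect 660.4 177.8 240.9 135.9 85.1
scene block 528 mean [612.9 181.3  44.9] min [581.8 131.7  42. ] max [636.5 229.4  48.5]
  rect 610.4 177.7 43.7 99.0 10.9
```

```bash
cat > go.py <<'E'
import sys
from h import *
from scipy.spatial.transform import Rotation as Ro
# usage: go.py x y z jawangle(deg of jaw axis in xy)
s=monitor.observe();R=Ro.from_euler("xyz",s["orientation"],degrees=True).as_matrix();p=s["ee_pos"]
print("t",round(s["clock"],2),"p",p.round(2),"x",R[:,0].round(3),"z",R[:,2].round(3),"F",s["force"].round(2),"T",s["torque"].round(2),"g",round(s["grip_width"],3),"q",s["joint_positions"].round(1))
if len(sys.argv)>3:
    t=np.array(list(map(float,sys.argv[1:4])))
    print("shift",(R.T@(t-p)).round(1))
    if len(sys.argv)>4:
        for a in (0,180):
            b=np.radians(float(sys.argv[4])+a);z=np.array([np.cos(b),np.sin(b),0]);x=np.array([0,0,-1.]);T=np.stack([x,np.cross(z,x),z],1)
            print("rot",Ro.from_matrix(R.T@T).as_rotvec().round(4))
E
python3 go.py 598.5 -191 200 90
```

```text
t 1.1 p [ 200.05 -592.12  256.28] x [ 0.  0. -1.] z [ 0.32  -0.947 -0.   ] F [0.43 0.09 0.39] T [ 0.02 -0.   -0.02] g 1.0 q [-71.5  20.2  93.6   0.   66.2  -0.1]
shift [  56.3  505.9 -252.5]
rot [-2.8158e+00  0.0000e+00 -1.0000e-04]
rot [ 3.258e-01 -1.000e-04 -0.000e+00]
```

Emit:
carry_out:
  deltas: "0.326 0 0 31 506 -252.5 1;0.326 0 0 31 506 -252.5 1;0.326 0 0 31 506 -252.5 1;0.326 0 0 31 506 -252.5 1;0.326 0 0 31 506 -252.5 1;0.326 0 0 31 506 -252.5 1;0.326 0 0 31 506 -252.5 1;0.326 0 0 31 506 -252.5 1;0.326 0 0 31 506 -252.5 1;0.326 0 0 31 506 -252.5 1"

```text
clock: 2.1
ee_pos: [551.3, -238.3, 229.2]
orientation: [55.4, 90.0, -34.6]
force: [0.4, 0.2, -0.6]
grip_width: 1.001
```

```bash
python3 go.py 598.5 -191 150 90
```

```text
t 2.1 p [ 551.27 -238.25  229.18] x [ 0. -0. -1.] z [-0. -1.  0.] F [ 0.35  0.22 -0.65] T [ 0.   -0.05  0.02] g 1.001 q [-23.5  19.6  98.2  -0.   62.2  66.5]
shift [ 79.2  47.2 -47.3]
rot [ 3.1415e+00 -6.0000e-04 -4.0000e-04]
rot [-0.0001  0.0003 -0.0004]
```

Emit:
carry_out:
  deltas: "0 0 0 0 47.2 -47.3 1;0 0 0 0 47.2 -47.3 1;0 0 0 40 47.2 -47.3 1;0 0 0 80 47.2 -47.3 1;0 0 0 115.5 47.2 -47.3 1;0 0 0 115.5 47.2 -47.3 1;0 0 0 115.5 47.2 -47.3 1"

```text
clock: 2.8
ee_pos: [598.4, -191.3, 114.0]
orientation: [-81.1, 90.0, -171.1]
force: [-0.1, 0.1, 0.7]
grip_width: 1.002
```

```bash
python3 - <<'E'
from h import *
a=[cv2.resize(grab_frame(c)[0][y:y+130,x:x+160],None,fx=2.4,fy=2.4,interpolation=cv2.INTER_CUBIC) for c,x,y in(("scene",150,120),("top",310,120))]
cv2.imwrite("pics/g1.png",np.hstack(a))
E
python3 go.py 598.5 -191 113.5 90
```

```text
t 2.9 p [ 599.8  -191.67  115.88] x [ 0.003 -0.001 -1.   ] z [-0.    -1.     0.001] F [0.09 0.55 0.31] T [0.02 0.05 0.03] g 0.995 q [-17.9  29.5  99.3  -0.   51.1  72.2]
shift [ 2.4 -1.3 -0.7]
rot [ 3.1412e+00 -5.2000e-03 -2.0000e-03]
rot [-0.0004  0.0013 -0.0033]
```

View pics/g1.png

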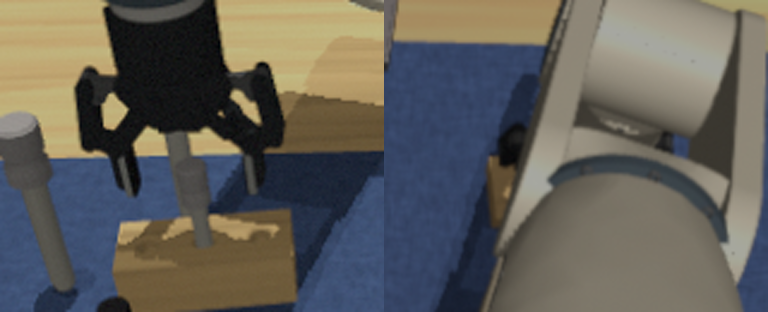

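The fingers straddle the small stem's head (crop px ~195,185), with the other stem behind it. Now I'll close the gripper.

Emit:
carry_out:
  deltas: "0 0.001 -0.003 2.4 -1.3 -0.7 1;0 0.001 -0.003 2.4 -1.3 -0.7 0;0 0.001 -0.003 2.4 -1.3 -0.7 0;0 0.001 -0.003 2.4 -1.3 -0.7 0;0 0.001 -0.003 2.4 -1.3 -0.7 0;0 0.001 -0.003 2.4 -1.3 -0.7 0;0 0.001 -0.003 2.4 -1.3 -0.7 0;0 0.001 -0.003 2.4 -1.3 -0.7 0"

```text
clock: 3.7
ee_pos: [598.7, -191.0, 113.8]
orientation: [61.9, 90.0, -28.1]
force: [-0.1, -0.3, 4.8]
grip_width: 0.267
```

```bash
python3 go.py 598.5 -191 113.5 90
```

```text
t 3.7 p [ 598.69 -191.05  113.78] x [ 0.001 -0.    -1.   ] z [-0. -1.  0.] F [-0.09 -0.29  4.79] T [-0.02  0.22 -0.01] g 0.267 q [-17.8  29.6  99.4  -0.   51.   72.2]
shift [ 0.3 -0.2 -0. ]
rot [ 3.1412e+00 -1.1000e-03 -6.0000e-04]
rot [-0.0004  0.0004 -0.0007]
```

Emit:
carry_out:
  deltas: "0 0 0 -20 0 0 0;0 0 0 -50 0 0 0;0 0 0 -80 0 0 0;0 0 0 -80 0 0 0;0 0 0 -80 0 0 0"

```text
clock: 4.2
ee_pos: [598.6, -191.0, 193.7]
orientation: [67.0, 89.9, -23.0]
force: [-0.2, 0.3, -1.5]
grip_width: 0.26
```

```bash
python3 go.py 624 118.2 200 90
```

```text
t 4.2 p [ 598.62 -190.99  193.75] x [ 0.001 -0.001 -1.   ] z [-0.    -1.     0.001] F [-0.19  0.32 -1.5 ] T [ 0.01  0.02 -0.  ] g 0.26 q [-17.8  24.1  96.4  -0.   59.4  72.2]
shift [  -6.4   25.3 -309.2]
rot [ 3.1412e+00 -1.9000e-03 -8.0000e-04]
rot [-0.0004  0.0005 -0.0012]
```

Emit:
carry_out:
  deltas: "0 0 0 -6 25 -309 0;0 0 0 -6 25 -309 0;0 0 0 -6 25 -309 0;0 0 0 -6 25 -309 0;0 0 0 -6 25 -309 0;0 0 0 -6 25 -309 0;0 0 0 -6 25 -309 0;0 0 0 -6 25 -309 0;0 0 0 -6 25 -309 0;0 0 0 -6 25 -309 0"

```text
clock: 5.2
ee_pos: [623.3, 116.3, 198.9]
orientation: [-6.5, 89.9, -96.6]
force: [0.4, -0.3, -0.6]
grip_width: 0.264
```

```bash
python3 - <<'E'
from h import *
p,d=grab_frame("scene");cv2.imwrite("pics/g2.png",cv2.resize(p[90:270,310:500],None,fx=3,fy=3,interpolation=cv2.INTER_CUBIC));np.savez("pics/scene1.npz",p=p,d=d)
p,d=grab_frame("top");np.savez("pics/top1.npz",p=p,d=d)
for c in("scene",):
    z=np.load(f"pics/{c}1.npz");d=z["d"];v,u=np.nonzero(d>0);P=world(c,d,u,v)
    m=(np.hypot(P[:,0]-624,P[:,1]-118)<25)
    Q=P[m]
    for lo in range(70,190,10):
        S=Q[(Q[:,2]>=lo)&(Q[:,2]<lo+10)]
        if len(S):print(lo,len(S),S.mean(0).round(1),"y",S[:,1].min().round(1),S[:,1].max().round(1),"xmax",S[:,0].max().round(1))
E
python3 go.py 624 118.2 190 90
```

```text
70 87 [623.1 118.9  71.3] y 102.6 134.3 xmax 641.4
90 11 [626.8 115.2  97.7] y 110.5 119.9 xmax 628.1
100 32 [626.5 115.4 104.9] y 110.1 122.3 xmax 629.1
110 35 [626.3 114.5 114.7] y 109.4 121.9 xmax 629.6
120 35 [626.7 115.  125.1] y 109.3 122.4 xmax 629.5
130 37 [626.5 114.9 135. ] y 109.2 122.6 xmax 629.3
140 37 [626.3 115.  144.8] y 109.3 122.7 xmax 629.2
150 39 [626.7 115.2 154.9] y 109.7 122.0 xmax 630.2
160 40 [626.5 115.2 165. ] y 109.5 122.5 xmax 630.3
170 63 [631.2 117.4 176.9] y 98.2 139.9 xmax 635.4
180 150 [631.3 116.8 185.2] y 93.9 141.2 xmax 636.4
t 5.3 p [623.63 116.38 199.36] x [ 0.001 -0.001 -1.   ] z [-0.002 -1.     0.001] F [-0.36 -0.46 -1.09] T [ 0.01 -0.01 -0.01] g 0.264 q [ 1.050e+01  2.420e+01  9.530e+01 -1.000e-01  6.040e+01  1.006e+02]
shift [ 9.4  0.4 -1.8]
rot [ 3.1393e+00 -1.1000e-03 -1.3000e-03]
rot [-0.0023  0.0008 -0.0007]
```

View pics/g2.png

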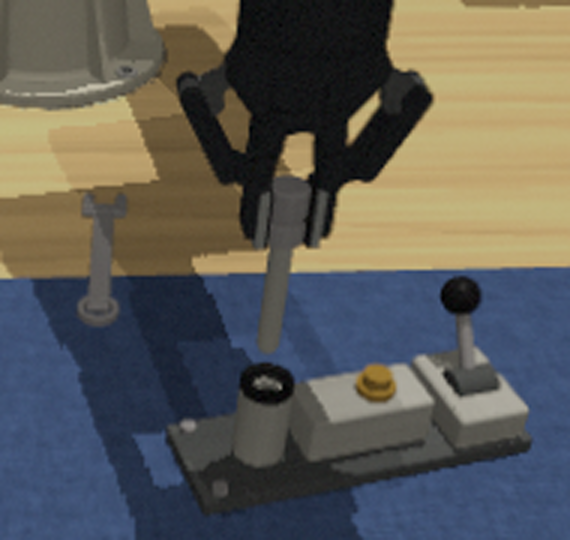

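The stem hangs vertically from the gripper (crop px 270,345) just above the port (crop px 267,382). I'll refine the relative offset before going in.

```bash
python3 - <<'E'
from h import *
from scipy.optimize import least_squares as ls
def cl(f,c):
    d=np.load(f"pics/{f}.npz")["d"];v,u=np.nonzero(d>0);return world(c,d,u,v)
def cyl(Q,r,g):
    return ls(lambda p:np.hypot(Q[:,0]-p[0],Q[:,1]-p[1])-r,g,loss="soft_l1").x.round(2)
P=cl("scene1","scene")
h=np.hypot(P[:,0]-624,P[:,1]-117)
for lo,hi in((95,130),(130,165),(95,165)): print("tube",cyl(P[(h<14)&(P[:,2]>lo)&(P[:,2]<hi)],7,[623,116]))
print("foot z",np.sort(P[(h<12)&(P[:,2]>85)][:,2])[:4].round(1))
for f in("scene0","scene1"):
    P=cl(f,"scene");h=np.hypot(P[:,0]-624,P[:,1]-118.3)
    m=(h<20)&(h>12)&(P[:,2]>20)&(P[:,2]<66)&(P[:,1]<122); print("barrel",m.sum(),cyl(P[m],17,[624,118]))
for f,c in(("scene0","scene"),("scene1","scene"),("top0","top")):
    P=cl(f,c);h=np.hypot(P[:,0]-624,P[:,1]-118.3)
    Q=P[(h<22)&(P[:,2]>67)&(P[:,2]<77)];(x,y),(a,b),_=cv2.fitEllipse(cv2.convexHull(Q[:,:2].astype(np.float32)))
    print("rim ellipse",f,round(x,1),round(y,1),round(a,1),round(b,1))
E
```

```text
tube [621.1  116.27]
tube [621.11 116.36]
tube [621.11 116.32]
foot z [95.1 95.7 96.7 96.9]
barrel 233 [622.03 119.02]
barrel 242 [622.08 119.2 ]
rim ellipse scene0 623.4 118.5 33.1 33.3
rim ellipse scene1 623.3 118.5 31.6 35.3
rim ellipse top0 623.9 118.4 29.8 33.4
```

Emit:
carry_out:
  deltas: "0 0 0 0 0.7 -2.5 0;0 0 0 10 0.7 -2.5 0;0 0 0 20 0.7 -2.5 0;0 0 0 25 0.7 -2.5 0;0 0 0 29 0.7 -2.5 0;0 0 0 33 0.7 -2.5 0;0 0 0 33 0.7 -2.5 0;0 0 0 33 0.7 -2.5 0"

```text
clock: 6.1
ee_pos: [624.4, 118.9, 166.4]
orientation: [43.8, 89.9, -46.3]
force: [-0.1, -0.8, -0.8]
grip_width: 0.264
```

```bash
python3 go.py 624.3 118.9 160 90
```

```text
t 6.1 p [624.44 118.89 166.42] x [ 0.001 -0.001 -1.   ] z [-0.002 -1.     0.001] F [-0.08 -0.75 -0.85] T [-0.    0.    0.03] g 0.264 q [ 1.070e+01  2.640e+01  9.660e+01 -1.000e-01  5.690e+01  1.008e+02]
shift [ 6.4 -0.1 -0. ]
rot [ 3.1394e+00 -1.2000e-03 -1.3000e-03]
rot [-0.0022  0.0008 -0.0008]
```

Depth is about 9 mm and there's no side force. I'll continue in small steps.

Emit:
carry_out:
  deltas: "0 0 0 2 0 0 0;0 0 0 4 0 0 0;0 0 0 4 0 0 0"

```text
clock: 6.4
ee_pos: [624.3, 118.9, 162.2]
orientation: [36.3, 89.9, -53.9]
force: [0.4, 1.0, -1.2]
grip_width: 0.267
```

Emit:
carry_out:
  deltas: "0 0 0 1 0 0 0;0 0 0 2 0 0 0;0 0 0 2 0 0 0"

```text
clock: 6.7
ee_pos: [624.2, 118.8, 160.0]
orientation: [14.8, 89.9, -75.4]
force: [-0.1, 0.8, -1.0]
grip_width: 0.265
```

Emit:
carry_out:
  deltas: "0 0 0 1 0 0 0;0 0 0 2 0 0 0;0 0 0 2 0 0 0"

```text
clock: 7.0
ee_pos: [624.2, 118.9, 157.9]
orientation: [13.0, 90.0, -77.2]
force: [0.2, 0.7, -1.6]
grip_width: 0.266
```

Emit:
carry_out:
  deltas: "0 0 0 1 0 0 0;0 0 0 2 0 0 0;0 0 0 2 0 0 0"

```text
clock: 7.3
ee_pos: [624.3, 119.0, 156.0]
orientation: [31.1, 90.0, -59.0]
force: [0.1, 0.9, 0.6]
grip_width: 0.267
```

Emit:
carry_out:
  deltas: "0 0 0 1 0 0 0;0 0 0 2 0 0 0;0 0 0 2 0 0 0"

```text
clock: 7.6
ee_pos: [624.5, 118.9, 154.1]
orientation: [50.2, 89.9, -39.9]
force: [-0.1, 0.0, 2.8]
grip_width: 0.261
```

Emit:
carry_out:
  deltas: "0 0 0 1 0 0 0;0 0 0 1.5 0 0 0;0 0 0 1.5 0 0 0"

```text
clock: 7.9
ee_pos: [624.8, 119.0, 153.4]
orientation: [72.3, 89.9, -17.9]
force: [-1.7, -0.5, 8.2]
grip_width: 0.267
```

Emit:
carry_out:
  deltas: "0 0 0 1 0 0 0;0 0 0 1.5 0 0 0;0 0 0 1.5 0 0 0"

```text
clock: 8.2
ee_pos: [625.0, 119.0, 152.6]
orientation: [79.4, 89.9, -10.8]
force: [-1.2, -0.2, 6.8]
grip_width: 0.263
```

Emit:
carry_out:
  deltas: "0 0 0 1 0 0 0;0 0 0 1.5 0 0 0;0 0 0 1.5 0 0 0"

```text
clock: 8.5
ee_pos: [625.0, 119.0, 151.6]
orientation: [81.9, 89.9, -8.2]
force: [-0.2, -0.2, 5.8]
grip_width: 0.264
```

Emit:
carry_out:
  deltas: "0 0 0 1 0 0 0;0 0 0 1.7 0 0 0;0 0 0 1.7 0 0 0"

```text
clock: 8.8
ee_pos: [625.0, 119.1, 150.3]
orientation: [82.7, 89.9, -7.4]
force: [-0.4, -0.2, 5.4]
grip_width: 0.265
```

Emit:
carry_out:
  deltas: "0 0 0 1 0 0 0;0 0 0 1.7 0 0 0;0 0 0 1.7 0 0 0"

```text
clock: 9.1
ee_pos: [625.0, 119.1, 149.0]
orientation: [84.9, 89.9, -5.2]
force: [-2.1, 0.0, 5.6]
grip_width: 0.262
```

```bash
python3 - <<'E'
from h import *
p,d=grab_frame("scene");cv2.imwrite("pics/g3.png",cv2.resize(p[120:270,340:480],None,fx=4,fy=4,interpolation=cv2.INTER_CUBIC))
v,u=np.nonzero(d>0);P=world("scene",d,u,v)
Q=P[np.hypot(P[:,0]-625,P[:,1]-119)<22]
for lo in range(66,150,5):
    S=Q[(Q[:,2]>=lo)&(Q[:,2]<lo+5)]
    if len(S):print(lo,len(S),S.mean(0).round(1),"y",S[:,1].min().round(1),S[:,1].max().round(1),"xmax",S[:,0].max().round(1))
E
python3 go.py 624.3 118.9 160 90
```

```text
66 96 [627.2 116.9  69. ] y 102.1 133.9 xmax 639.7
71 59 [628.6 118.   72.2] y 103.0 134.7 xmax 640.3
76 18 [627.7 118.1  78.4] y 112.6 124.8 xmax 630.7
81 14 [628.2 117.7  83.8] y 112.2 124.9 xmax 631.6
86 19 [628.2 117.8  88.6] y 111.5 123.9 xmax 630.6
91 14 [628.5 117.6  94.1] y 112.5 125.1 xmax 632.0
96 17 [627.7 116.7  98.4] y 112.4 124.9 xmax 632.0
101 17 [628.2 118.3 103.1] y 112.1 124.3 xmax 630.9
106 18 [628.5 118.1 108.8] y 112.8 125.5 xmax 631.3
111 19 [628.5 117.9 114. ] y 112.3 125.0 xmax 632.3
116 13 [627.9 117.  118.3] y 112.1 123.9 xmax 630.8
121 10 [632.  113.9 124.3] y 101.5 130.8 xmax 635.2
126 52 [633.8 118.6 128.5] y 99.0 139.3 xmax 636.9
131 57 [633.6 119.  133.6] y 98.8 139.0 xmax 637.2
136 60 [632.9 118.4 138.4] y 98.1 139.8 xmax 637.2
141 53 [633.5 117.9 143.5] y 98.1 139.7 xmax 636.9
146 57 [633.6 118.1 148.5] y 97.8 138.3 xmax 637.2
t 9.15 p [625.02 119.07 149.01] x [ 0.003 -0.    -1.   ] z [-0.002 -1.     0.   ] F [-2.07 -0.55  5.54] T [0.02 0.37 0.02] g 0.263 q [ 1.070e+01  2.760e+01  9.730e+01 -1.000e-01  5.500e+01  1.008e+02]
shift [-11.   -0.7   0.2]
rot [ 3.1392e+00 -4.0000e-03 -4.0000e-04]
rot [-0.0024  0.0003 -0.0026]
```

View pics/g3.png

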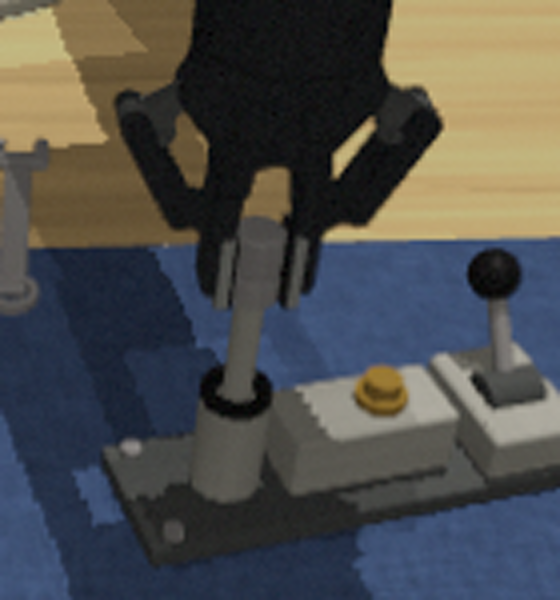

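The stem is in the bore (crop px 240,390) and upright, so the seal has been passed and drag is about 6 N. Next I'll feel for the stop.

Emit:
carry_out:
  deltas: "0 0 0 1 -0.3 0 0;0 0 0 1.7 -0.3 0 0;0 0 0 1.7 -0.3 0 0"

```text
clock: 9.45
ee_pos: [624.8, 119.1, 147.8]
orientation: [85.9, 89.8, -4.2]
force: [-1.8, -0.3, 6.0]
grip_width: 0.271
```

Emit:
carry_out:
  deltas: "0 0 0 1 0 0 0;0 0 0 1.7 0 0 0;0 0 0 1.7 0 0 0"

```text
clock: 9.75
ee_pos: [624.9, 119.1, 146.5]
orientation: [86.7, 89.8, -3.4]
force: [-0.9, -0.2, 4.9]
grip_width: 0.266
```

Emit:
carry_out:
  deltas: "0 0 0 1 0 0 0;0 0 0 1.7 0 0 0;0 0 0 1.7 0 0 0"

```text
clock: 10.05
ee_pos: [624.9, 119.1, 145.1]
orientation: [87.4, 89.8, -2.8]
force: [0.0, -0.3, 5.3]
grip_width: 0.266
```

Emit:
carry_out:
  deltas: "0 0 0 1 0 0 0;0 0 0 1.7 0 0 0;0 0 0 1.7 0 0 0"

```text
clock: 10.35
ee_pos: [624.9, 119.1, 143.8]
orientation: [88.3, 89.8, -1.9]
force: [-1.4, -0.7, 4.5]
grip_width: 0.265
```

Emit:
carry_out:
  deltas: "0 0 0 1 0 0 0;0 0 0 1.7 0 0 0;0 0 0 1.7 0 0 0"

```text
clock: 10.65
ee_pos: [624.9, 119.1, 142.5]
orientation: [88.7, 89.8, -1.5]
force: [-1.3, -0.9, 5.2]
grip_width: 0.265
```

Emit:
carry_out:
  deltas: "0 0 0 1 0 0 0;0 0 0 1.7 0 0 0;0 0 0 1.7 0 0 0"

```text
clock: 10.95
ee_pos: [624.9, 119.1, 141.3]
orientation: [88.5, 89.8, -1.7]
force: [-1.9, -0.4, 5.9]
grip_width: 0.263
```

Emit:
carry_out:
  deltas: "0 0 0 1 0 0 0;0 0 0 1.7 0 0 0;0 0 0 1.7 0 0 0"

```text
clock: 11.25
ee_pos: [624.9, 119.1, 140.0]
orientation: [88.9, 89.8, -1.3]
force: [-1.7, -0.4, 5.5]
grip_width: 0.264
```

Emit:
carry_out:
  deltas: "0 0 0 1 0 0 0;0 0 0 1.7 0 0 0;0 0 0 1.7 0 0 0"

```text
clock: 11.55
ee_pos: [624.9, 119.0, 138.6]
orientation: [89.3, 89.8, -0.9]
force: [-2.0, -0.2, 4.9]
grip_width: 0.266
```

Emit:
carry_out:
  deltas: "0 0 0 1 0 0 0;0 0 0 1.7 0 0 0;0 0 0 1.7 0 0 0"

```text
clock: 11.85
ee_pos: [624.9, 119.0, 137.2]
orientation: [89.4, 89.8, -0.8]
force: [-1.6, -1.0, 4.9]
grip_width: 0.266
```

Emit:
carry_out:
  deltas: "0 0 0 1 0 0 0;0 0 0 1.7 0 0 0;0 0 0 1.7 0 0 0"

```text
clock: 12.15
ee_pos: [625.0, 119.1, 136.1]
orientation: [90.2, 89.8, 0.1]
force: [-2.1, 0.3, 6.7]
grip_width: 0.264
```

Emit:
carry_out:
  deltas: "0 0 0 1 0 0 0;0 0 0 1.7 0 0 0;0 0 0 1.7 0 0 0"

```text
clock: 12.45
ee_pos: [625.0, 119.0, 134.9]
orientation: [90.5, 89.8, 0.4]
force: [-1.7, -1.1, 6.9]
grip_width: 0.265
```

Emit:
carry_out:
  deltas: "0 0 0 1 0 0 0;0 0 0 1.7 0 0 0;0 0 0 1.7 0 0 0"

```text
clock: 12.75
ee_pos: [625.0, 119.0, 133.7]
orientation: [90.6, 89.8, 0.4]
force: [-1.4, 1.1, 7.3]
grip_width: 0.266
```

The force went up by about 1.5–2 N, which is probably the check-valve spring. The stop should be close, so I'll go on.

Emit:
carry_out:
  deltas: "0 0 0 1 0 0 0;0 0 0 1.5 0 0 0;0 0 0 1.5 0 0 0"

```text
clock: 13.05
ee_pos: [625.1, 119.0, 133.1]
orientation: [91.5, 89.8, 1.4]
force: [-2.4, -0.8, 10.9]
grip_width: 0.264
```

Emit:
carry_out:
  deltas: "0 0 0 1 0 0 0;0 0 0 1.4 0 0 0;0 0 0 1.4 0 0 0"

```text
clock: 13.35
ee_pos: [625.3, 119.1, 133.0]
orientation: [92.1, 89.7, 1.9]
force: [-3.8, -0.7, 13.4]
grip_width: 0.267
```

Emit:
carry_out:
  deltas: "0 0 0 1 -0.3 0 0;0 0 0 1.6 -0.3 0 0;0 0 0 1.6 -0.3 0 0;0 0 0 1.6 -0.3 0 0"

```text
clock: 13.75
ee_pos: [625.3, 119.0, 132.9]
orientation: [92.8, 89.7, 2.6]
force: [-5.2, -0.4, 15.5]
grip_width: 0.267
```

It's home: no advance while the force climbed 7→11→13→15.5 N. Now I'll release and lift off.

Emit:
carry_out:
  deltas: "0 0 0 0.5 0 0 0;0 0 0 0.5 0 0 1;0 0 0 0.5 0 0 1;0 0 0 0.5 0 0 1;0 0 0 0.5 0 0 1;0 0 0 0 0 0 1;0 0 0 -40 0 0 1;0 0 0 -80 0 0 1;0 0 0 -110 0 0 1;0 0 0 -110 0 0 1"

```text
clock: 14.75
ee_pos: [627.1, 119.5, 247.9]
orientation: [97.4, 89.2, 7.3]
force: [0.3, -0.1, 0.4]
grip_width: 1.003
```

```bash
python3 - <<'E'
from h import *
p,d=grab_frame("scene");cv2.imwrite("pics/g4.png",cv2.resize(p[120:270,350:500],None,fx=4,fy=4,interpolation=cv2.INTER_CUBIC))
v,u=np.nonzero(d>0);P=world("scene",d,u,v)
h=np.hypot(P[:,0]-625,P[:,1]-119)
Q=P[(h<14)&(P[:,2]>125)&(P[:,2]<165)];print("head top",np.percentile(Q[:,2],[50,90,99]).round(1))
Q=P[(h<14)&(P[:,2]>76)&(P[:,2]<165)]
for lo in range(76,165,8):
    S=Q[(Q[:,2]>=lo)&(Q[:,2]<lo+8)]
    if len(S):print(lo,len(S),S.mean(0).round(1),"y",S[:,1].min().round(1),S[:,1].max().round(1),"xmax",S[:,0].max().round(1))
E
python3 go.py 530 250 200 102.5
```

```text
head top [141.1 144.7 145.6]
76 27 [627.8 118.3  80. ] y 112.3 125.2 xmax 631.1
84 26 [628.2 117.5  88. ] y 111.8 124.0 xmax 630.9
92 25 [628.1 117.8  95.9] y 112.5 125.4 xmax 629.7
100 19 [628.  117.3 102.5] y 111.9 124.2 xmax 631.0
108 38 [631.2 116.9 112.2] y 107.3 129.6 xmax 635.8
116 60 [630.7 116.9 119.6] y 106.5 130.0 xmax 635.8
124 43 [631.6 117.1 128.7] y 107.2 129.7 xmax 635.3
132 50 [631.7 117.  136.1] y 107.1 129.0 xmax 634.7
140 100 [625.3 118.3 143.6] y 107.7 130.8 xmax 635.6
t 14.8 p [625.93 119.27 245.35] x [ 0.01   0.001 -1.   ] z [-0.003 -1.    -0.001] F [-0.09 -0.31 -0.37] T [-0.07  0.01  0.09] g 0.999 q [ 1.070e+01  2.160e+01  9.300e+01 -1.000e-01  6.480e+01  1.008e+02]
shift [  44.5  -96.7 -130.4]
rot [ 2.9208 -0.0149  0.    ]
rot [-0.2208 -0.     -0.0101]
```

View pics/g4.png

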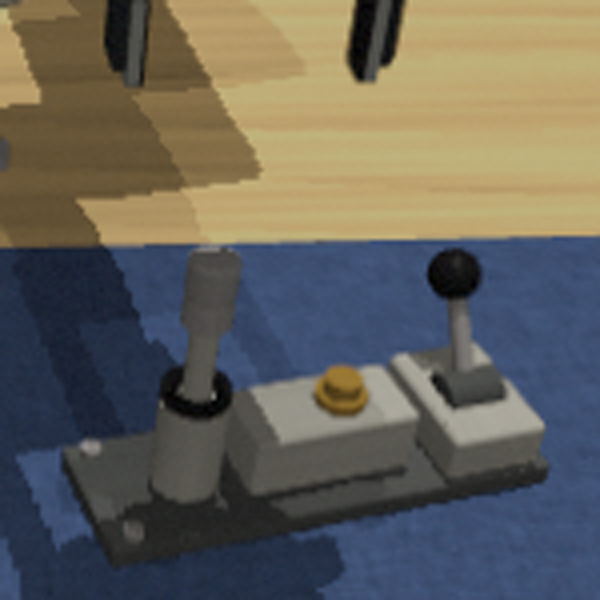

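The stem is seated upright: its head top is at z≈144, so the foot is at about 29 and the depth about 43 mm, within 28–44. Next I'll do the lever with the fingers shut and the jaw axis along the manifold's y.

```bash
python3 go.py 514 246.7 200 102.2 | tail -3
```

```text
shift [  44.4 -112.7 -127.1]
rot [ 2.926  -0.0149  0.    ]
rot [-0.2156 -0.     -0.0101]
```

Emit:
carry_out:
  deltas: "-0.216 0 -0.01 0 -113 -127 0;-0.216 0 -0.01 0 -113 -127 0;-0.216 0 -0.01 0 -113 -127 0;-0.216 0 -0.01 0 -113 -127 0;-0.216 0 -0.01 44 -113 -127 0;-0.216 0 -0.01 44 -113 -127 0;-0.216 0 -0.01 44 -113 -127 0;-0.216 0 -0.01 44 -113 -127 0"

```text
clock: 15.6
ee_pos: [514.4, 246.4, 201.1]
orientation: [95.7, 90.0, 17.9]
force: [0.9, 0.6, 0.4]
grip_width: 0.003
```

```bash
python3 go.py 514 246.7 100 102.2;python3 go.py 601 265.4 100 | tail -1
```

```text
t 15.6 p [514.43 246.36 201.11] x [ 0.001  0.    -1.   ] z [ 0.211 -0.977 -0.   ] F [0.91 0.56 0.45] T [ 0.01 -0.01  0.03] g 0.003 q [ 25.4  18.8 103.4  -0.   57.8 103.3]
shift [101.1  -0.4  -0.4]
rot [ 3.1412e+00 -9.0000e-04  1.0000e-04]
rot [-0.0003 -0.0001 -0.0006]
shift [101.2  88.6  -0.3]
```

Emit:
carry_out:
  deltas: "0 0 0 40 0 0 0;0 0 0 80 0 0 0;0 0 0 101 0 0 0;0 0 0 101 0 0 0;0 0 0 101 0 0 0"

```text
clock: 16.1
ee_pos: [515.5, 246.4, 101.3]
orientation: [100.3, 89.9, 22.5]
force: [-0.3, 0.4, 1.3]
grip_width: 0.002
```

Emit:
carry_out:
  deltas: "0 0 0 0 12 0 0;0 0 0 0 24 0 0;0 0 0 0 36 0 0;0 0 0 0 48 0 0;0 0 0 0 60 0 0;0 0 0 0 70 0 0;0 0 0 0 80 0 0;0 0 0 0 86 0 0;0 0 0 0 88 0 0;0 0 0 0 88 0 0"

```text
clock: 17.1
ee_pos: [600.2, 264.5, 100.9]
orientation: [-86.2, 89.9, -164.0]
force: [-6.1, -1.1, 2.9]
grip_width: -0.002
```

```bash
python3 - <<'E'
from h import *
p,d=grab_frame("scene");cv2.imwrite("pics/g5.png",cv2.resize(p[100:270,350:530],None,fx=3.3,fy=3.3,interpolation=cv2.INTER_CUBIC))
E
python3 go.py 601 265.4 100
```

```text
t 17.15 p [600.14 264.51 100.9 ] x [-0.002 -0.001 -1.   ] z [ 0.21  -0.978  0.   ] F [-6.19 -0.17  2.07] T [-0.13  0.93  0.  ] g 0.001 q [ 23.6  32.6  95.9   0.   51.6 101.5]
shift [ 0.9  1.  -0.7]
```

View pics/g5.png

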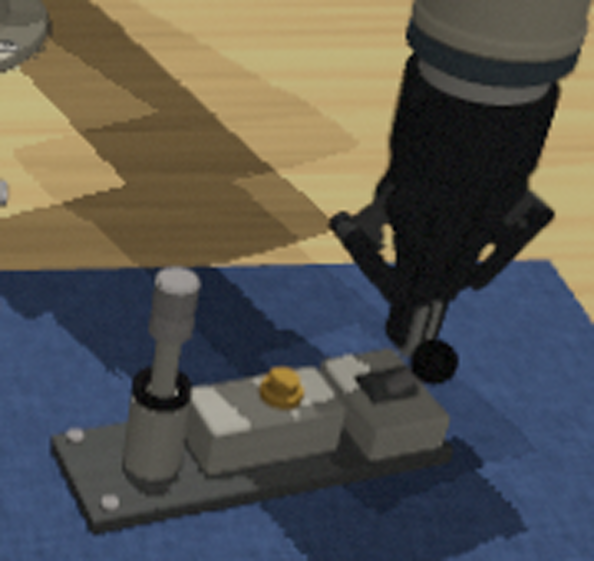

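The lever has swung over (ball at crop px 435,360), and 6 N against about 1 N needed means it's on its end stop. I'll back off, retreat and verify.

Emit:
carry_out:
  deltas: "0 0 0 0 -20 0 0;0 0 0 0 -50 0 0;0 0 0 0 -80 0 0;0 0 0 -50 -90 0 0;0 0 0 -100 -110 0 0;0 0 0 -130 -130 0 0;0 0 0 -130 -130 0 0;0 0 0 -130 -130 0 0"

```text
clock: 17.95
ee_pos: [473.9, 237.5, 232.1]
orientation: [118.4, 89.9, 40.6]
force: [-0.5, -0.1, -0.3]
grip_width: 0.005
```

```bash
python3 - <<'E'
from h import *
from scipy.optimize import least_squares as ls
p,d=grab_frame("scene");cv2.imwrite("pics/end.png",p)
v,u=np.nonzero(d>0);P=world("scene",d,u,v)
h=np.hypot(P[:,0]-625,P[:,1]-119);Q=P[(h<14)&(P[:,2]>125)&(P[:,2]<165)];print("head top z",np.percentile(Q[:,2],[90,99]).round(1))
Q=P[(np.hypot(P[:,0]-628,P[:,1]-270)<25)&(P[:,2]>72)&(P[:,2]<110)]
r=ls(lambda q:np.linalg.norm(Q-q,axis=1)-13,[626,270,84],loss="soft_l1");print("ball",len(Q),r.x.round(1))
o=np.load("pics/scene0.npz")["d"];ox=world("scene",o,u,v)
for l in("lube","parts_tray","spanner","cassette"):print(l,[np.round(r["location"]).tolist() for r in models.find_in("scene",l)[:1]])
E
python3 go.py
```

```text
head top z [144.5 145.3]
ball 171 [623.  270.3  82.4]
lube [[759.0, -214.0, 68.0]]
parts_tray [[768.0, 33.0, 5.0]]
spanner [[397.0, 35.0, 5.0]]
cassette [[761.0, 154.0, 12.0]]
t 18.2 p [473.21 237.01 229.73] x [-0.004 -0.002 -1.   ] z [ 0.21  -0.978  0.001] F [ 0.25  0.5  -0.41] T [-0.01 -0.04  0.01] g -0.001 q [ 26.4  13.5 106.7   0.   60.1 104.3]
```

View pics/end.png

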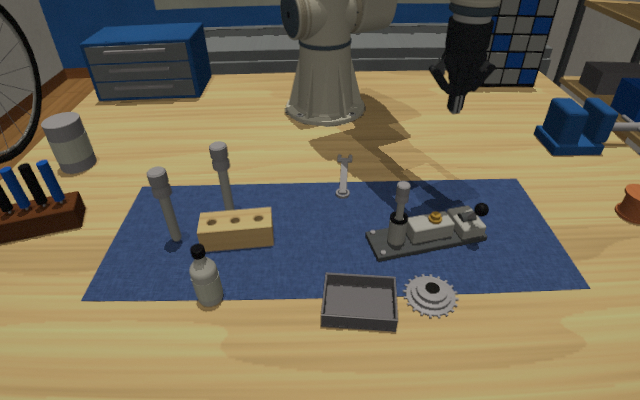

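The stem is in the port (px 402,205), the lever ball is over to the open side (px 481,210), the bystanders haven't moved, and the arm is clear.

```bash
python3 -c "
from workcell import env
print(env.finish_job())"
```

```text
the job is handed in; nothing more can be done
None
```

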